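# Fit a filter cartridge into the fume extractor's bayonet socket

## Task

Fit the fresh filter cartridge, the one with two lugs on its neck and a grip bar on top, into the bayonet socket on the fume extractor: let the lugs find their slots, push it in against the spring, twist it clockwise (seen from above) to the stop and let it rise into its notches, so that it stays locked when you let go. Do it gently, without forcing the plastic socket, and leave the other things on the bench where they are.

Things in the scene. Friction and masses are not known exactly. Their poses are not given: they have to be found in the camera images.
- cartridge: Fresh filter cartridge, white plastic, upright and loose, 0.16 to 0.26 kg. Origin: centre of its foot, z up its axis. Neck 42 mm diameter from the foot to 38 mm up, its lowest 4 mm tapered to 36 mm. Body disc 64 mm diameter, 38 to 60 mm up, grip bar on top. Alike after a half turn.
- grip (a point): On the cartridge's axis, 80 mm above its foot, in the grip bar: bar 44 mm long along the cartridge's x (in line with the lugs), 14 mm thick along its y, 60 to 90 mm above the foot.
- lugs (a point): On the cartridge's axis, 13 mm above its foot, midway between its two lugs, which point to its own +x and -x: each 8 mm wide, 6 mm high (10 to 16 mm above the foot), reaching out to 27.5 mm from the axis.
- extractor: Fume extractor, fixed white box, 180 x 160 x 80 mm (x, y, z). Origin: centre of its underside. In the middle of its top stands the bayonet socket, a thin upright dark plastic tube, bore 45 mm, outside 59 mm, rim 114 mm above the bench, with two J-shaped slots through its wall. It cracks if the contact forces on it add up to over 50 N (1 N m against a stop makes 40 N).
- socket (a point): On the socket's axis at the rim; axes as the extractor's. The slots' mouths in the rim, 11 mm wide, face the extractor's +y and -y, but the tube was clamped by hand and is turned up to 20 degrees either way from that: find the mouths by feel (or see them). Lugs resting on the rim between the mouths: the foot is 10 mm below the rim.
- channel (a point): On the socket's axis, 27 mm below the rim. Each slot goes straight down from its mouth; a channel, 9 to 19 mm below the rim, leads off clockwise seen from above. Lugs pass along it while the foot is 25 to 29 mm below the rim (29: solid floor), best 26 to 28, so the foot at this point is right for twisting.
- notch (a point): On the socket's axis, 21 mm below the rim: where the foot is when locked. A clockwise twist from the middle of the mouth by 49 to 61 degrees (61: stop), best 55, brings the lugs under the notches, where the slot's roof rises by 4 mm, to 5 mm below the rim; the spring then lifts the eased cartridge 4 mm into them.
- spring (a point): On the socket's axis, 11 mm below the rim: top of the free spring plate, a 36 mm disc in the bore (800 N/m). It pushes the foot up with about 8 N when locked, 11 to 14 N in the channel. Cartridge in its slots but not locked and let go: the spring holds the foot some 13 or 14 mm below the rim.
- spent: Spent cartridge, not to be used: same white plastic, neck and body disc, 74 mm high, but without lugs and with a round 28 mm knob on top. Stands upright and loose. Origin: centre of its foot.
- multimeter: Multimeter lying on its back, 190 x 90 x 40 mm, loose. Origin: centre of its underside.
- spool: Empty plastic spool standing on its flange, 54 mm diameter, 40 mm high, loose. Origin: centre of its underside.
- flux: Small closed bottle, 36 mm diameter, 85 mm high, loose. Origin: centre of its underside.
- tin: Open steel tin, 64 mm diameter, 30 mm high, loose. Origin: centre of its underside.
- driver: Screwdriver lying on the bench to the right of the extractor, loose. Origin: its underside.
- tweezers: Steel tweezers lying flat, 130 mm long, 8 mm high, loose. Origin: centre of the underside.
Not all that is in view belongs to the job. Leave any purple or red look-alike of the cartridge alone.

How it is judged (in metres and radians):
On the way, in this order (a step that is already met when the one before it is completed fails the run):
1. the cartridge stands upright in the socket with both lugs in their slots (horizontal distance between cartridge and socket below 0.004 m and angle between cartridge's own z axis and vertical below 0.09 rad and z of cartridge in the frame of socket below -0.013 m), for 0.1 s.
2. the cartridge is pushed in against the spring, down to the channel (foot at least 24.5 mm below the rim) (horizontal distance between cartridge and socket below 0.004 m and angle between cartridge's own z axis and vertical below 0.09 rad and z of cartridge in the frame of socket below -0.0245 m), for 0.1 s.
At the end, for the whole second after the job is handed in: The cartridge stands in the socket, within 4 mm of its axis and upright within 5 degrees, twisted clockwise and risen into its notches: foot 19 to 23 mm below the rim, its lugs' line 25 to 86 degrees from the extractor's y axis, at rest and released (horizontal distance between cartridge and socket below 0.004 m and angle between cartridge's own z axis and vertical below 0.09 rad and z of cartridge in the frame of socket between -0.023 and -0.019 m and angle between the x axis of cartridge and the y axis of extractor, either way round between 0.44 and 1.5 rad and linear speed of cartridge below 0.02 m/s); the robot touches nothing.
It fails at once if something presses on the extractor with contact forces adding up to more than 50 N (contact force between anything else and extractor above 50 N).
It fails at once if the spent cartridge or another loose thing on the bench is moved by more than 30 mm (distance of any of spent, multimeter, spool, flux, tin, driver, tweezers from where it was at the start of the episode above 0.03 m).
It also fails if it takes over 72 s, if anything falls off the work surface, if the arm or the gripper's body presses on something with over 40 N, if the wrist force passes 120 N, or if a joint passes its speed limit or range.

## Robot

A 7-joint arm with a two-finger parallel gripper is mounted at the origin on the work surface. World frame = base frame: x ahead of the robot, y to its left, z up, the work surface at z = 0. Lengths are in mm, angles in rad, forces in N, time in s.
With the tool pointing down it reaches from about 400 to 850 mm from the base axis. Payload 6.9 kg.
Tool frame: the origin (TCP) lies between the finger pads; the fingertips stand 14 mm ahead of it and the grasp point (between the pads) lies 5 mm behind it; z points along the fingers, y is the line along which they close (so a half turn about z gives the same grasp; the last joint's range is limited). The gripper opens to 85 mm and grips with 20 to 120 N. Pads are 22 mm wide; open, the fingers measure 114 mm over their backs; the gripper's body (76 mm by 85 mm) begins 54 mm behind the grasp point. The pads swing forward as they close: fully open they stand 13 mm farther back than shut.
Start: joints at [0.105, 0.507, -0.238, 1.5, 0.126, 1.149, -0.155], TCP at [624.99, -0.025, 245.275] pointing down, gripper open.
Joint ranges: [-3.08, 3.08], [-0.24, 2.05], [-1.43, 1.35], [0, 2.5], [-1.52, 4.66], [0.17, 1.96], [-2.89, 2.89]. Speed limits (rad/s): [2.39, 2.39, 3.14, 3.14, 3.14, 3.14, 3.14].

## Interface

Orientations are given as [roll, pitch, yaw] about the fixed x, y, z axes, in that order (R = Rz(yaw) Ry(pitch) Rx(roll)).
In Python, from cell import observe, capture, camera_model, r gives the robot as it stands. The module is installed in compiled form; this text tells all that it offers.
- The arm moves only by the tool apply_moves, never from a script. Its argument "plan" is a list of rows, each an object with "turn": the turn, a rotation vector about the tool's x, y, z in units of 120 degrees (1.0 is 120 degrees), a list of three; "slide": the shift along the tool's x, y, z in units of 30 cm (1.0 is 30 cm), a list of three; "fingers": the opening, from -1 (shut) to 1 (fully open). In form: [{"turn": [ax, ay, az], "slide": [dx, dy, dz], "fingers": fingers}, ...]. A call has 1 to 5 rows; each row is the pose to reach, as a shift and turn from the pose commanded when the call began, along the tool's axes at that moment; what a row does not reach only later rows make up. A row lasts 1/10 s, in which the tool goes at most 50 mm and 8.59 degrees, less where a joint would pass 70% of its speed; a pose out of reach is approached as far as the arm can. A call with a number of a shift or a turn outside -1 to 1 is refused whole. A call with a gripper value outside its range is refused whole. The fingers move at their own pace and stop on an object; "force" is the grip in N (left out, the last holds). Time passes only in rows, so rows that repeat a pose let the fingers close. It gives the time, the measured TCP pose, the force, the opening and the grip force at its end, in the units of the state.
- observe(): the state, without advancing time (a new reading comes with each control period).
- capture(name): name is "scene" or "side" or "wrist"; returns the picture (480x640x3 uint8, red, green, blue); there is no depth.
- camera_model(name): a dict with "vertical_fov" (degrees; the focal length in pixels is half the picture's height over the tangent of half this angle, whatever the lens; pixels are square), "cx", "cy" (the principal point, pixels), "pose" (4x4, takes a point from camera to world coordinates); the wrist camera has in their place "T_tool_cam" (4x4, takes a point from camera to tool coordinates, whose origin is the TCP and whose axes are the flange's). Camera axes: x right, y down, z forward; pixel columns grow to the right and rows downward; lengths in mm; the calibration is good to about 2 mm. A picture is of the moment at which its call begins: read the wrist's pose just before it. camera_model takes no time and is no camera call.
- r.finish_job(): hands the job in; it is judged then, once.
The state is a dict: "time": time; "q": joint angles; "dq": joint speeds; "joint_efforts": joint torques, N m; "position": TCP position; "tool_rot": TCP orientation; "wrist_force": force on the tool from outside, world axes, zero at the start; "wrist_torque": the same for the moment, N m; "finger_gap": finger opening in mm; "grip_force": force on a finger pad.
Only numpy, scipy, OpenCV 4.12 (cv2) and the standard library are available. Lean on these libraries where they do the work, as an engineer would, in place of code of your own. Each camera call takes 0.05 s, during which the arm holds its last target. There are 200 camera calls.

## Working session

There is one attempt and no reset: what is moved stays moved. The work goes in short steps, Python scripts to look and compute and a tool call to move; the robot and the scene stay as the last step left them, time stands still between calls to the robot, and variables do not carry over. Pictures are saved under pics/ and viewed, at most 10 in all, crops included, and the job is handed in when it is done.

Besides the shell and the picture viewer there is one more tool, called after "Request:" as name(argument=value, ...), one argument or row to a line, values as JSON. apply_moves: Moves the arm, as the interface text tells. Shifts and turns lie within -1 to 1; 1 stands for 30 cm of shift or 120 degrees of turn. Its arguments: {"type":"object","properties":{"plan":{"type":"array"},"force":{"type":"number"}},"required":["plan"]}

```bash
mkdir -p pics; python3 - <<'E'
from cell import *
import cv2,numpy as np
s=observe();print(s['time'],s['position'],s['tool_rot'],s['finger_gap'])
for n in("scene","side","wrist"):
    cv2.imwrite(f"pics/{n}0.png",capture(n)[:,:,::-1]); m=camera_model(n);print(n,{k:np.round(v,3).tolist() for k,v in m.items()})
a=cv2.imread("pics/scene0.png");b=cv2.imread("pics/side0.png")
E
```

```text
0.0 [ 6.24530995e+02 -9.03394481e-02  2.44442757e+02] [-3.13983983e+00  2.72776596e-05  1.57078025e+00] 85.41490550033569
scene {'vertical_fov': 45.34, 'cx': 314.565, 'cy': 241.676, 'pose': [[-0.808, 0.512, -0.291, 968.562], [0.589, 0.698, -0.407, 509.838], [-0.006, -0.501, -0.866, 1297.075], [0.0, 0.0, 0.0, 1.0]]}
side {'vertical_fov': 48.451, 'cx': 320.296, 'cy': 236.052, 'pose': [[-0.926, -0.218, 0.308, 238.246], [-0.377, 0.538, -0.754, 823.757], [-0.001, -0.814, -0.581, 757.01], [0.0, 0.0, 0.0, 1.0]]}
wrist {'vertical_fov': 61.943, 'cx': 317.172, 'cy': 231.222, 'T_tool_cam': [[0.0, -0.954, -0.299, 76.772], [1.0, -0.0, 0.002, 0.842], [-0.001, -0.299, 0.954, -129.14], [0.0, 0.0, 0.0, 1.0]]}
```

View pics/scene0.png

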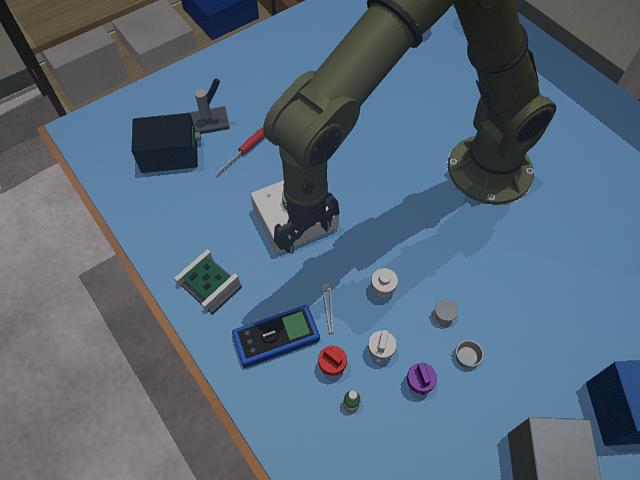

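View pics/side0.png

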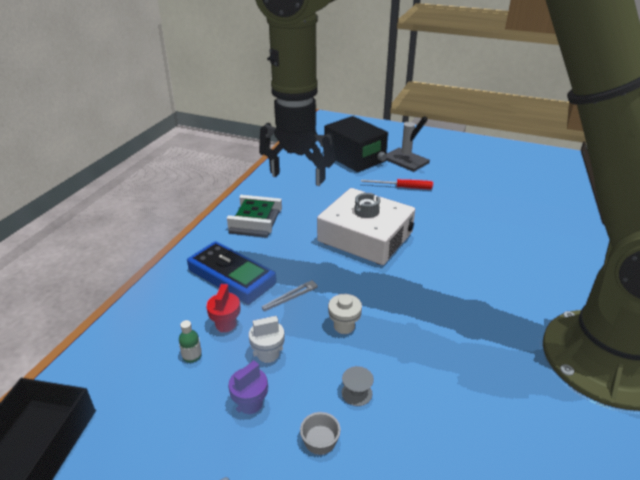

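View pics/wrist0.png

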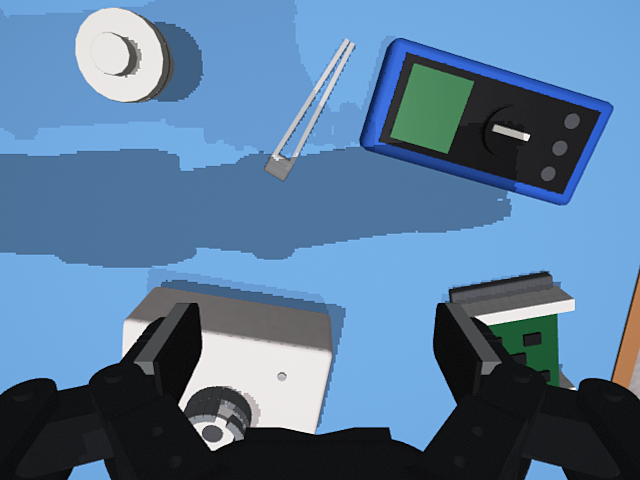

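```bash
cat > h.py <<'E'
import cv2,numpy as np
from scipy.spatial.transform import Rotation as R
from cell import observe,capture,camera_model,r
def pose(s):
    T=np.eye(4);T[:3,:3]=R.from_euler('xyz',s['tool_rot']).as_matrix();T[:3,3]=s['position'];return T
def ray(n,p,T=None):
    m=camera_model(n);f=240/np.tan(np.radians(m['vertical_fov']/2))
    P=np.array(m['pose']) if n!='wrist' else T@np.array(m['T_tool_cam'])
    d=P[:3,:3]@np.array([(p[0]-m['cx'])/f,(p[1]-m['cy'])/f,1.]);return P[:3,3],d/np.linalg.norm(d)
def plane(n,p,z,T=None):
    o,d=ray(n,p,T);return o+d*(z-o[2])/d[2]
def tri(a,b):
    (o,d),(p,e)=a,b
    A=np.stack([d,-e],1);t=np.linalg.lstsq(A,p-o,rcond=None)[0]
    x,y=o+d*t[0],p+e*t[1];return (x+y)/2,np.linalg.norm(x-y)
E
python3 - <<'E'
from h import *
a=cv2.imread("pics/scene0.png");b=cv2.imread("pics/side0.png")
c=cv2.resize(a[315:375,335:415],(400,300),interpolation=2);d=cv2.resize(b[300:375,220:320],(400,300),interpolation=2)
cv2.imwrite("pics/crop1.png",np.hstack([c,d]))
print(tri(ray('scene',(381,342)),ray('side',(265,326))))
print(tri(ray('scene',(384,277)),ray('side',(345,300))))
for z in(80,114):print('sock',plane('side',(367,199),z), plane('wrist',(215,415),z,pose(observe())))
E
```

```text
(array([588.79601089, 229.82083188,  72.32890813]), np.float64(2.55869936561673))
(array([479.93331291, 108.88892905,  70.67696921]), np.float64(0.7142321379976564))
sock [ 550.57487466 -240.9925571    80.        ] [ 533.93576654 -188.45745471   80.        ]
sock [ 534.88946346 -187.51994898  114.        ] [ 544.5506805  -157.77035917  114.        ]
```

View pics/crop1.png

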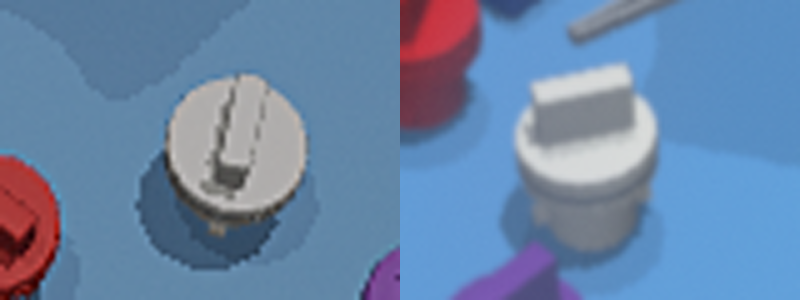

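The fresh one (two lugs, bar on top) is the white one at scene (382,346) and side (266,340). The crop confirms both the bar and the lugs. The spent one at scene (384,281) has a round knob and no lugs. Red at (333,360) and purple at (422,378) are look-alikes. In the wrist picture the socket is at about (215,425), half hidden by the fingers. I'll look at the cartridge from closer.

Request:
apply_moves(
  plan=[
    {"turn": [0,0,0],"slide": [0.5,-0.12,0],"fingers": 1},
    {"turn": [0,0,0],"slide": [0.5,-0.12,0],"fingers": 1},
    {"turn": [0,0,0],"slide": [0.5,-0.12,0],"fingers": 1},
    {"turn": [0,0,0],"slide": [0.5,-0.12,0],"fingers": 1},
    {"turn": [0,0,0],"slide": [0.5,-0.12,0],"fingers": 1},
  ],
)

```text
time: 0.65
position: [588.2, 152.3, 245.1]
tool_rot: [-3.141, -0.0, 1.575]
wrist_force: [0.1, -0.7, -0.8]
finger_gap: 85.4
grip_force: 0.0
```

```bash
python3 - <<'E'
from h import *
s=observe();print(s['position'],s['dq'].max() if hasattr(s['dq'],'max') else s['dq'])
import pickle;pickle.dump(pose(s),open('p1.pkl','wb'))
cv2.imwrite("pics/w1.png",capture('wrist')[:,:,::-1])
cv2.imwrite("pics/scene1.png",capture('scene')[:,:,::-1])
cv2.imwrite("pics/side1.png",capture('side')[:,:,::-1])
a=cv2.imread("pics/scene1.png")[170:270,240:350]
b=cv2.imread("pics/side1.png")[180:270,310:420]
cv2.imwrite("pics/v1.png",np.vstack([cv2.resize(cv2.imread("pics/w1.png")[:330],(640,330)),np.hstack([cv2.resize(a,(320,270),interpolation=2),cv2.resize(b,(320,270),interpolation=2)])]))
E
```

```text
[588.22044947 152.25720221 245.13197155] 0.0517286767294621
```

View pics/v1.png

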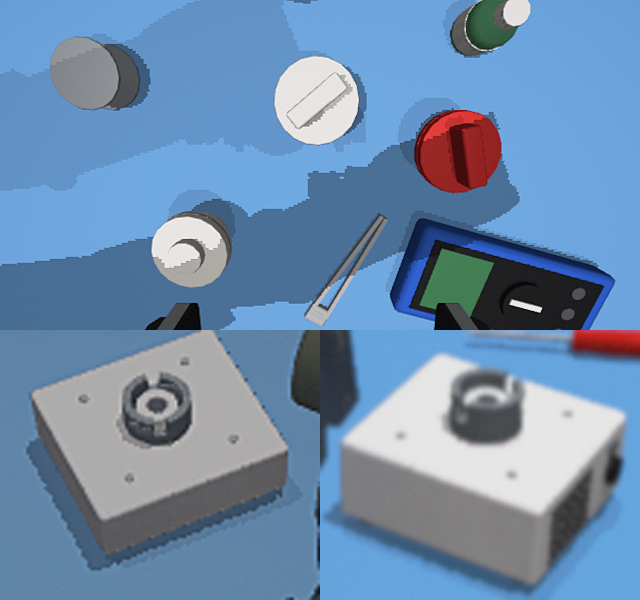

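The wrist view (top part of the picture) shows the cartridge disc at (316,100) with its bar running from about (291,121) to (349,79). The scene and side crops below it show the socket with one slot mouth in the far wall.

```bash
python3 - <<'E'
from h import *
import pickle;T=pickle.load(open('p1.pkl','rb'))
w=cv2.imread('pics/w1.png').astype(int)
m=((w.min(2)>120)&(w.max(2)-w.min(2)<25)).astype(np.uint8)
def blob(m,x,y):
    n,l=cv2.connectedComponents(m);k=l[y,x];return (l==k).astype(np.uint8)
M=blob(m,300,90);c=max(cv2.findContours(M,0,1)[0],key=cv2.contourArea);e=cv2.fitEllipse(c);print('disc',e,plane('wrist',e[0],60,T))
g=w.mean(2)
# bar: dark edge pixels within disc
for y in range(66,132,4): print(y,' '.join('%3d'%v for v in g[y,280:358:3]))
for f,x,y in(('scene1',375,350),('side1',266,331)):
    i=cv2.imread(f'pics/{f}.png').astype(int);mm=((i.max(2)-i.min(2)<25)&(i.min(2)>120)).astype(np.uint8)
    b=blob(mm,x,y);cc=max(cv2.findContours(b,0,1)[0],key=cv2.contourArea);print(f,cv2.boundingRect(cc),cv2.fitEllipse(cc))
E
```

```text
disc ((316.0257263183594, 99.95023345947266), (83.50897216796875, 87.70633697509766), 179.25506591796875) [588.21827054 233.47198379  60.        ]
66 150 150 148 188 231 228 227 228 228 227 228 228 227 228 228 228 228 228 228 227 230 149 159 160 167 166
70 148 147 216 228 227 228 228 228 228 228 228 228 228 227 228 228 228 228 229 228 228 229 230 104 175 167
74 144 231 229 228 228 228 228 228 228 228 228 228 228 227 228 228 230 173 233 169 227 225 230 232 105 103
78 228 228 228 228 228 228 228 228 228 228 228 228 228 228 228 229 221 229 229 230 166 176 231 228 183 110
82 230 228 228 228 228 229 228 228 228 227 228 228 228 231 171 231 228 228 228 228 230 167 174 232 230 101
86 228 228 228 228 228 228 229 228 228 228 228 229 210 214 229 228 229 228 228 228 228 230 172 175 226 234
90 228 229 228 228 228 228 228 228 228 228 232 181 229 228 229 229 228 228 228 229 230 212 163 178 196 233
94 229 228 229 228 228 228 228 228 229 205 219 229 229 228 228 229 229 228 229 231 140 178 194 209 229 229
98 228 228 228 229 229 228 229 230 170 231 229 228 228 228 229 229 229 231 191 181 175 235 228 22
[... 429 characters left out ...]
 229 229 233
118 230 229 233 179 231 229 229 229 229 231 174 146 144 131 231 229 229 229 228 229 229 229 229 229 231  72
122 184 229 229 232 167 231 229 230 209 108 143 247 238 229 229 229 228 229 229 229 230 228 229 229 208  92
126 149 230 229 229 231 148 230 148 175 171 236 230 229 229 229 229 229 228 229 229 229 229 229 240  85  86
130 150 147 226 230 229 229 232 230 229 230 229 229 229 229 229 229 229 229 229 229 229 231 193  87 162 152
scene1 (368, 330, 28, 27) ((381.93011474609375, 343.3943786621094), (25.845109939575195, 27.056013107299805), 118.41085815429688)
side1 (249, 316, 35, 33) ((266.2776184082031, 332.5238952636719), (30.982463836669922, 34.009727478027344), 76.5947494506836)
```

```bash
python3 - <<'E'
from h import *
import pickle;T=pickle.load(open('p1.pkl','rb'))
g=cv2.imread('pics/w1.png').astype(int).mean(2)
n,l=cv2.connectedComponents((g>222).astype(np.uint8),connectivity=4);b=(l==l[100,315]).astype(np.uint8);print(b.sum())
if b.sum()>2500: b=cv2.morphologyEx(b,cv2.MORPH_OPEN,np.ones((5,5)));n,l=cv2.connectedComponents(b,connectivity=4);b=(l==l[100,315]).astype(np.uint8);print(b.sum())
c=cv2.findContours(b,0,1)[0][0];rc=cv2.minAreaRect(c);print(rc)
P=np.array([plane('wrist',p,90,T) for p in cv2.boxPoints(rc)]);print(P.round(1),P.mean(0))
for i in range(2):
  d=P[i+1]-P[i];print(np.linalg.norm(d),np.degrees(np.arctan2(d[1],d[0])))
print('h', tri(ray('wrist',rc[0],T),ray('side',(266,323))),plane('side',(266.,323),90),plane('scene',(382.2,340),90))
# socket: rim dark annulus, two views
print(tri(ray('scene',(294,194)),ray('side',(310+(488-320)/2.91,180+(383-330)/3))))
E
```

```text
1097
((316.4059143066406, 100.2235336303711), (18.439088821411133, 63.01830291748047), 49.398704528808594)
[[568.2 224.   90. ]
 [600.3 250.3  90. ]
 [608.5 241.6  90. ]
 [576.3 214.8  90. ]] [588.31819703 232.65432671  90.        ]
41.523645422617534 39.18700656563499
11.942832530743848 -46.73307488457574
h (array([586.49815085, 231.79456604,  83.18409141]), np.float64(4.677606294681753)) [580.96209076 236.63939064  90.        ] [590.05950608 232.87351392  90.        ]
(array([ 532.8217722 , -185.33826699,  119.1770932 ]), np.float64(0.31670419833672225))
```

Request:
apply_moves(
  plan=[
    {"turn": [0,0,0.07],"slide": [0.1,0,0.05],"fingers": 0.1},
    {"turn": [0,0,0.14],"slide": [0.27,0,0.15],"fingers": 0.1},
    {"turn": [0,0,0.21],"slide": [0.27,0,0.3],"fingers": 0.1},
    {"turn": [0,0,0.28],"slide": [0.27,0,0.3],"fingers": 0.1},
    {"turn": [0,0,0.35],"slide": [0.27,0,0.3],"fingers": 0.1},
  ],
)

```text
time: 1.3
position: [588.8, 229.0, 153.0]
tool_rot: [-3.141, 0.004, 0.83]
wrist_force: [-0.1, -0.2, 0.5]
finger_gap: 47.4
grip_force: 0.0
```

Request:
apply_moves(
  plan=[
    {"turn": [0,0,0.07],"slide": [0,0,0],"fingers": 0.1},
    {"turn": [0,0,0.07],"slide": [0,0,0],"fingers": 0.1},
    {"turn": [0,0,0.07],"slide": [0,0,0],"fingers": 0.1},
  ],
)

```text
time: 1.6
position: [589.5, 229.7, 155.2]
tool_rot: [3.141, 0.0, 0.694]
wrist_force: [-0.4, 0.4, -0.8]
finger_gap: 47.2
grip_force: 0.0
```

```bash
python3 - <<'E'
from h import *
s=observe();T=pose(s);print(s['position'],np.degrees(s['tool_rot']),s['finger_gap'])
cv2.imwrite("pics/w2.png",capture('wrist')[:,:,::-1])
d=T[:3,:3].T@(np.array([588.3,233,78])-T[:3,3]);print(d/300)
E
```

```text
[589.52511374 229.69833632 155.24225414] [1.79961369e+02 1.71144043e-02 3.97357831e+01] 47.15958708946048
[ 0.00397181 -0.01124737  0.25746548]
```

View pics/w2.png

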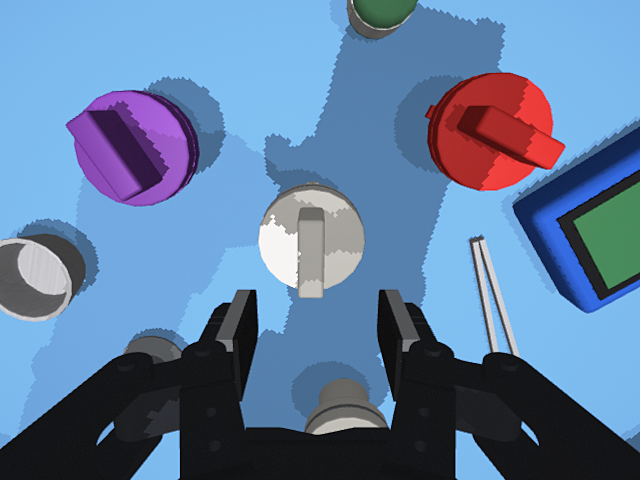

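The bar lies vertical in the image, from (312,208) to (311,298), between the fingers and parallel to the pads. The surroundings are clear.

```bash
python3 - <<'E'
from h import *
import pickle
T=pose(observe());g=cv2.imread('pics/w2.png').astype(int).mean(2)
for y in(225,245,285):print(y,g[y,288:335].astype(int).tolist())
for p in((312,208),(311.5,252.5),(311,298)):print(plane('wrist',p,90,T))
print('h',tri(ray('wrist',(311.5,252.5),T),ray('wrist',(316.4,100.2),pickle.load(open('p1.pkl','rb')))))
E
```

```text
225 [160, 162, 162, 163, 161, 162, 163, 163, 159, 137, 133, 149, 158, 164, 162, 162, 162, 161, 161, 162, 162, 162, 162, 162, 162, 162, 162, 163, 161, 162, 163, 162, 163, 159, 148, 129, 125, 167, 162, 162, 160, 162, 162, 163, 161, 161, 162]
245 [246, 245, 245, 246, 245, 245, 245, 248, 248, 201, 119, 147, 157, 162, 161, 161, 160, 161, 161, 161, 162, 161, 160, 162, 162, 162, 162, 161, 161, 161, 161, 161, 162, 154, 144, 129, 127, 165, 161, 160, 160, 160, 160, 162, 160, 160, 160]
285 [171, 233, 249, 251, 251, 249, 250, 253, 242, 172, 113, 144, 155, 180, 197, 194, 193, 193, 193, 193, 193, 193, 193, 193, 193, 193, 193, 193, 193, 194, 194, 194, 191, 178, 155, 149, 199, 194, 193, 193, 193, 194, 194, 190, 182, 168, 147]
[610.19611037 249.9767135   90.        ]
[591.74612289 235.08254692  90.        ]
[571.48892535 218.72171273  90.        ]
h (array([588.19998367, 233.28137601,  79.55482184]), np.float64(1.4845136308011615))
```

Using the bar's near end and its 44 mm length, the centre comes to (588.4, 232.8), which agrees with the first measurement. Descending to grip.

Request:
apply_moves(
  plan=[
    {"turn": [0,0,0],"slide": [0.004,-0.011,0.1],"fingers": 0.1},
    {"turn": [0,0,0],"slide": [0.004,-0.011,0.18],"fingers": 0.1},
    {"turn": [0,0,0],"slide": [0.004,-0.011,0.24],"fingers": 0.1},
    {"turn": [0,0,0],"slide": [0.004,-0.011,0.255],"fingers": 0.1},
    {"turn": [0,0,0],"slide": [0.004,-0.011,0.255],"fingers": 0.1},
  ],
)

```text
time: 2.15
position: [587.7, 233.8, 78.4]
tool_rot: [-3.141, 0.001, 0.692]
wrist_force: [-0.4, 0.0, -0.6]
finger_gap: 47.3
grip_force: 0.0
```

Request:
apply_moves(
  plan=[
    {"turn": [0,0,0],"slide": [0,0,0],"fingers": -1},
    {"turn": [0,0,0],"slide": [0,0,0],"fingers": -1},
    {"turn": [0,0,0],"slide": [0,0,0],"fingers": -1},
    {"turn": [0,0,0],"slide": [0,0,0],"fingers": -1},
    {"turn": [0,0,0],"slide": [0,0,0],"fingers": -1},
  ],
  force=60,
)

```text
time: 2.65
position: [588.6, 234.5, 80.0]
tool_rot: [3.141, -0.002, 0.691]
wrist_force: [0.4, -0.2, 6.8]
finger_gap: 12.9
grip_force: 59.3
```

Request:
apply_moves(
  plan=[
    {"turn": [0,0,0],"slide": [0,0,-0.03],"fingers": -1},
    {"turn": [0,0,0],"slide": [0,0,-0.12],"fingers": -1},
    {"turn": [0,0,0],"slide": [0,0,-0.27],"fingers": -1},
    {"turn": [0,0,0],"slide": [0,0,-0.42],"fingers": -1},
    {"turn": [0,0,0],"slide": [0,0,-0.57],"fingers": -1},
  ],
  force=80,
)

```text
time: 3.15
position: [587.0, 234.1, 251.6]
tool_rot: [-3.141, 0.001, 0.691]
wrist_force: [1.5, 0.6, -2.6]
finger_gap: 12.5
grip_force: 78.2
```

Request:
apply_moves(
  plan=[
    {"turn": [0,0,0],"slide": [-0.06,0.06,-0.06],"fingers": -1},
    {"turn": [0,0,-0.07],"slide": [-0.16,0.16,-0.06],"fingers": -1},
    {"turn": [0,0,-0.14],"slide": [-0.26,0.26,-0.06],"fingers": -1},
    {"turn": [0,0,-0.21],"slide": [-0.36,0.36,-0.06],"fingers": -1},
    {"turn": [0,0,-0.28],"slide": [-0.46,0.46,-0.06],"fingers": -1},
  ],
)

```text
time: 3.65
position: [568.5, 38.4, 268.0]
tool_rot: [-3.141, 0.0, 1.284]
wrist_force: [0.9, -0.1, -1.9]
finger_gap: 12.5
grip_force: 78.3
```

Request:
apply_moves(
  plan=[
    {"turn": [0,0,-0.07],"slide": [-0.16,0.03,0],"fingers": -1},
    {"turn": [0,0,-0.137],"slide": [-0.32,0.06,0],"fingers": -1},
    {"turn": [0,0,-0.137],"slide": [-0.48,0.09,0],"fingers": -1},
    {"turn": [0,0,-0.137],"slide": [-0.64,0.12,0],"fingers": -1},
    {"turn": [0,0,-0.137],"slide": [-0.8,0.15,0],"fingers": -1},
  ],
)

```text
time: 4.15
position: [542.1, -204.5, 268.1]
tool_rot: [-3.141, -0.0, 1.565]
wrist_force: [1.3, -0.2, -2.3]
finger_gap: 12.6
grip_force: 78.3
```

Request:
apply_moves(
  plan=[
    {"turn": [0,0,0],"slide": [-0.1,0,0],"fingers": -1},
    {"turn": [0,0,0],"slide": [-0.2,0,0],"fingers": -1},
    {"turn": [0,0,0],"slide": [-0.26,0,0],"fingers": -1},
    {"turn": [0,0,0],"slide": [-0.26,0,0],"fingers": -1},
    {"turn": [0,0,0],"slide": [-0.26,0,0],"fingers": -1},
  ],
)

```text
time: 4.65
position: [542.7, -279.7, 267.6]
tool_rot: [-3.141, -0.001, 1.565]
wrist_force: [-0.1, -0.1, -2.1]
finger_gap: 12.4
grip_force: 78.2
```

```bash
python3 - <<'E'
from h import *
import pickle
s=observe();print(s['position'],np.degrees(s['tool_rot']),s['wrist_force'],s['q'])
pickle.dump(pose(s),open('p3.pkl','wb'))
cv2.imwrite("pics/w3.png",capture('wrist')[:,:,::-1])
E
```

```text
[ 542.67964711 -279.68405088  267.5754731 ] [-1.79968663e+02 -7.80051801e-02  8.96674375e+01] [-0.09024842 -0.08112293 -2.09614901] [ 0.51533496  0.46454831 -0.12641965  1.50457023  0.06006754  1.177347
  0.37327823]
```

View pics/w3.png

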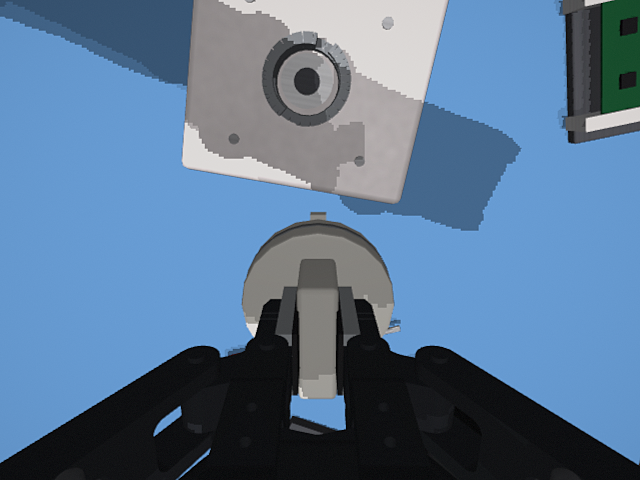

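The cartridge is held straight, with a lug showing at (318,215). The socket ring is at (306,79), and the box is yawed about 10° clockwise. Next I'll measure the ring and its mouths.

```bash
python3 - <<'E'
from h import *
import pickle
T=pickle.load(open('p3.pkl','rb'))
i=cv2.imread('pics/w3.png')
c=cv2.resize(i[25:135,250:365],(690,660),interpolation=2)[:600]
cv2.imwrite('pics/c3.png',c)
for a,b in(((183,165),(398,203)),((183,165),(195,0))):
    d=plane('wrist',b,80,T)-plane('wrist',a,80,T);print('edge',np.degrees(np.arctan2(d[1],d[0])))
print(plane('wrist',(306,79),114,T))
E
```

```text
edge -10.478140149896749
edge 79.88970641037973
[ 536.99678017 -185.56267161  114.        ]
```

View pics/c3.png

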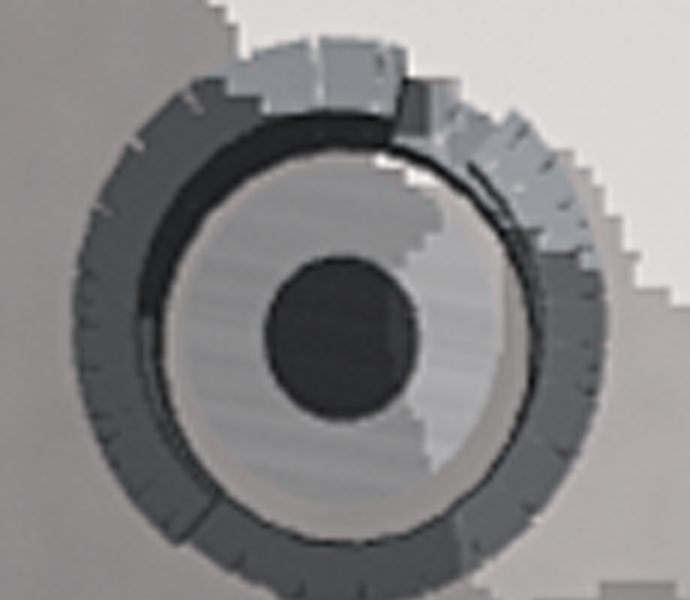

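The crop shows two slot edges, one at the top (406,60) and one at the bottom (200,518). Both lie on the same side of the mouths' centre line, so the line joining them runs parallel to it.

```bash
python3 - <<'E'
from h import *
import pickle
T=pickle.load(open('p3.pkl','rb'))
P=lambda x,y:plane('wrist',(250+x/6-.4,25+y/6-.4),114,T)[:2]
i=cv2.imread('pics/w3.png').astype(int);
pts=np.array([P(73,320),P(606,310),P(350,36),P(350,605),P(95,210),P(90,420),P(590,410)])
from scipy.optimize import least_squares
q=least_squares(lambda v:np.hypot(*(pts-v[:2]).T)-v[2],[537,-185,29.5]);print(q.x,q.fun.round(2))
# bore circle
for s in((406,60),(402,90)):
  a,b=P(200,518),P(*s);u=(b-a)/np.linalg.norm(b-a);c=q.x[:2]-a
  print(a,b,np.degrees(np.arctan2(u[1],u[0])),'offset',u[0]*c[1]-u[1]*c[0])
print('zcheck',tri(ray('wrist',(306.3,78),T),ray('side',(367.7,197.7))),tri(ray('wrist',(306.3,78),T),ray('scene',(294,194))))
# cartridge disc in tool frame: front lug
for p in((318,215),(318,262),(318,398)):print(p,(np.linalg.inv(T)@np.r_[plane('wrist',p,{215:T[2,3]-64}.get(p[1],T[2,3]+10),T),1]).round(1))
E
```

```text
[ 537.07399368 -185.92643616   29.34260901] [ 0.02  0.15  0.09  0.07 -0.17  0.08 -0.22]
[ 521.09785736 -205.72894724] [ 544.59993968 -158.89601054] 63.3512174743625 offset -5.3972075611876615
[ 521.09785736 -205.72894724] [ 544.15466072 -161.82092113] 62.29532096651937 offset -4.938091188050301
zcheck (array([ 535.20525164, -185.85285749,  118.48342187]), np.float64(4.392877276675274)) (array([ 535.66847397, -184.52676488,  121.76178136]), np.float64(3.8966087956302724))
(318, 215) [24.8  1.6 64.   1. ]
(318, 262) [ 29.2   1.3 -10.    1. ]
(318, 398) [-23.2   1.4 -10.    1. ]
```

Socket: centre (537.1, -185.9), radius 29.3 (29.5 expected). The mouths point at 63° world, 16° clockwise from the box's y axis, within the stated 20°. After taking out the camera's sideways bias, seen on the gripped bar, the TCP target is (536.0, -184.8) with yaw 63.3°.

Request:
apply_moves(
  plan=[
    {"turn": [0,0,0.07],"slide": [0.12,-0.01,0],"fingers": -1},
    {"turn": [0,0,0.14],"slide": [0.24,-0.024,0],"fingers": -1},
    {"turn": [0,0,0.22],"slide": [0.316,-0.024,0.08],"fingers": -1},
    {"turn": [0,0,0.22],"slide": [0.316,-0.024,0.18],"fingers": -1},
    {"turn": [0,0,0.22],"slide": [0.316,-0.024,0.21],"fingers": -1},
  ],
)

```text
time: 5.2
position: [535.0, -182.5, 202.7]
tool_rot: [-3.137, -0.0, 1.108]
wrist_force: [0.1, 0.1, -2.5]
finger_gap: 12.6
grip_force: 78.4
```

Request:
apply_moves(
  plan=[
    {"turn": [0,0,0],"slide": [0,0,0],"fingers": -1},
    {"turn": [0,0,0],"slide": [0,0,0],"fingers": -1},
  ],
)

```text
time: 5.4
position: [536.6, -186.2, 205.8]
tool_rot: [3.14, -0.0, 1.104]
wrist_force: [-1.3, 0.2, -1.6]
finger_gap: 12.4
grip_force: 78.4
```

```bash
python3 - <<'E'
from h import *
s=observe();T=pose(s);print(s['position'],np.degrees(s['tool_rot']),s['wrist_force'],s['wrist_torque'])
print(T[:3,:3].T@(np.array([536,-184.8,194])-T[:3,3])/300)
cv2.imwrite('pics/sd4.png',capture('side')[:,:,::-1]);cv2.imwrite('pics/sc4.png',capture('scene')[:,:,::-1])
a=cv2.imread('pics/sd4.png')[130:260,300:430];b=cv2.imread('pics/sc4.png')[140:240,240:340]
cv2.imwrite('pics/v4.png',np.hstack([cv2.resize(a,(400,400),interpolation=2),cv2.resize(b,(400,400),interpolation=2)]))
E
```

```text
[ 536.60356345 -186.22339839  205.75879538] [ 1.79936995e+02 -7.71785674e-03  6.32693819e+01] [-1.28085318  0.24402592 -1.64622648] [-0.00792712 -0.01766402  0.01317653]
[ 0.00332739 -0.0039741   0.03919209]
```

View pics/v4.png

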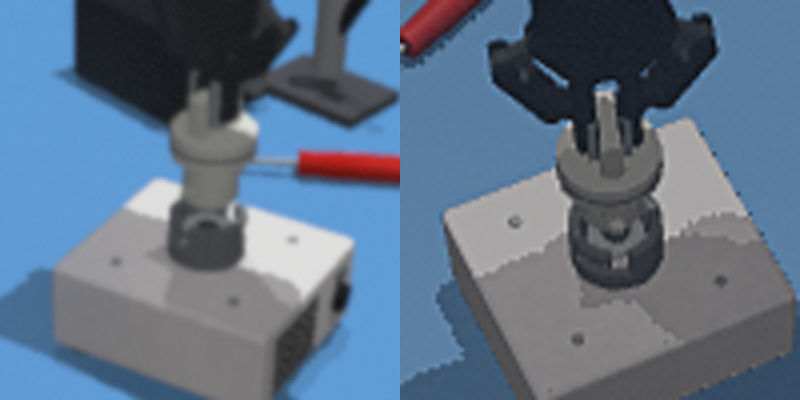

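The side (left) and scene (right) crops show the neck directly over the socket, with a lug facing the visible mouth. Lowering in small steps and watching the force.

Request:
apply_moves(
  plan=[
    {"turn": [0,0,0],"slide": [0.003,-0.004,0.02],"fingers": -1},
    {"turn": [0,0,0],"slide": [0.003,-0.004,0.035],"fingers": -1},
    {"turn": [0,0,0],"slide": [0.003,-0.004,0.045],"fingers": -1},
    {"turn": [0,0,0],"slide": [0.003,-0.004,0.053],"fingers": -1},
    {"turn": [0,0,0],"slide": [0.003,-0.004,0.06],"fingers": -1},
  ],
)

```text
time: 6.0
position: [535.5, -184.6, 186.6]
tool_rot: [-3.142, -0.0, 1.104]
wrist_force: [-0.1, 0.8, -2.4]
finger_gap: 12.4
grip_force: 78.5
```

Request:
apply_moves(
  plan=[
    {"turn": [0,0,0],"slide": [0,0,0],"fingers": -1},
  ],
)

```text
time: 6.1
position: [535.4, -184.5, 186.5]
tool_rot: [-3.141, -0.0, 1.104]
wrist_force: [-0.2, -0.3, -1.7]
finger_gap: 12.3
grip_force: 78.5
```

Request:
apply_moves(
  plan=[
    {"turn": [0,0,0],"slide": [0,0,0.005],"fingers": -1},
    {"turn": [0,0,0],"slide": [0,0,0.01],"fingers": -1},
    {"turn": [0,0,0],"slide": [0,0,0.013],"fingers": -1},
    {"turn": [0,0,0],"slide": [0,0,0.016],"fingers": -1},
    {"turn": [0,0,0],"slide": [0,0,0.016],"fingers": -1},
  ],
)

```text
time: 6.6
position: [535.6, -184.7, 182.0]
tool_rot: [3.141, -0.0, 1.104]
wrist_force: [1.8, -0.5, -1.3]
finger_gap: 12.5
grip_force: 78.6
```

Request:
apply_moves(
  plan=[
    {"turn": [0,0,0],"slide": [0,0,0.003],"fingers": -1},
    {"turn": [0,0,0],"slide": [0,0,0.007],"fingers": -1},
    {"turn": [0,0,0],"slide": [0,0,0.01],"fingers": -1},
    {"turn": [0,0,0],"slide": [0,0,0.01],"fingers": -1},
  ],
)

```text
time: 7.0
position: [535.7, -184.7, 179.1]
tool_rot: [3.141, -0.0, 1.104]
wrist_force: [1.5, -0.5, 1.0]
finger_gap: 12.6
grip_force: 78.9
```

Lugs are in the slots: only the spring's roughly 3 N is felt at 15 mm depth. Pushing on toward the channel.

Request:
apply_moves(
  plan=[
    {"turn": [0,0,0],"slide": [0,0,0.006],"fingers": -1},
    {"turn": [0,0,0],"slide": [0,0,0.012],"fingers": -1},
    {"turn": [0,0,0],"slide": [0,0,0.018],"fingers": -1},
    {"turn": [0,0,0],"slide": [0,0,0.024],"fingers": -1},
    {"turn": [0,0,0],"slide": [0,0,0.024],"fingers": -1},
  ],
)

```text
time: 7.5
position: [535.8, -184.7, 172.1]
tool_rot: [3.141, -0.0, 1.104]
wrist_force: [0.9, -1.0, 6.2]
finger_gap: 12.4
grip_force: 79.8
```

Request:
apply_moves(
  plan=[
    {"turn": [0,0,0],"slide": [0,0,0.006],"fingers": -1},
    {"turn": [0,0,0],"slide": [0,0,0.012],"fingers": -1},
    {"turn": [0,0,0],"slide": [0,0,0.016],"fingers": -1},
    {"turn": [0,0,0],"slide": [0,0,0.016],"fingers": -1},
    {"turn": [0,0,0],"slide": [0,0,0.016],"fingers": -1},
  ],
)

```text
time: 8.0
position: [535.8, -184.8, 167.8]
tool_rot: [3.14, -0.0, 1.104]
wrist_force: [-0.4, 0.5, 10.4]
finger_gap: 12.5
grip_force: 80.3
```

The spring load of about 12.4 N puts the foot 26.5 mm below the rim. Twisting clockwise.

Request:
apply_moves(
  plan=[
    {"turn": [0,0,0.04],"slide": [0,0,0.001],"fingers": -1},
    {"turn": [0,0,0.08],"slide": [0,0,0.001],"fingers": -1},
    {"turn": [0,0,0.12],"slide": [0,0,0.001],"fingers": -1},
    {"turn": [0,0,0.16],"slide": [0,0,0.001],"fingers": -1},
    {"turn": [0,0,0.2],"slide": [0,0,0.001],"fingers": -1},
  ],
)

```text
time: 8.5
position: [536.2, -184.9, 167.8]
tool_rot: [3.139, -0.001, 0.681]
wrist_force: [0.2, 0.1, 9.5]
finger_gap: 12.6
grip_force: 80.2
```

```bash
python3 -c "
from h import *
s=observe();print(s['position'],np.degrees(s['tool_rot']),s['wrist_force'],s['wrist_torque'])"
```

```text
[ 536.24559555 -184.90664477  167.77366387] [ 1.79876689e+02 -8.25419020e-02  3.90404792e+01] [0.19632168 0.13625249 9.51094971] [-0.05362449 -0.23260956  0.0762713 ]
```

Request:
apply_moves(
  plan=[
    {"turn": [0,0,0.04],"slide": [0,0,0],"fingers": -1},
    {"turn": [0,0,0.08],"slide": [0,0,0],"fingers": -1},
    {"turn": [0,0,0.12],"slide": [0,0,0],"fingers": -1},
    {"turn": [0,0,0.16],"slide": [0,0,0],"fingers": -1},
    {"turn": [0,0,0.2],"slide": [0,0,0],"fingers": -1},
  ],
)

```text
time: 9.0
position: [536.8, -185.2, 168.0]
tool_rot: [3.139, -0.003, 0.263]
wrist_force: [1.6, -1.0, 9.2]
finger_gap: 12.4
grip_force: 80.2
```

Request:
apply_moves(
  plan=[
    {"turn": [0,0,0.02],"slide": [0,0,0],"fingers": -1},
    {"turn": [0,0,0.04],"slide": [0,0,0],"fingers": -1},
    {"turn": [0,0,0.055],"slide": [0,0,0],"fingers": -1},
    {"turn": [0,0,0.055],"slide": [0,0,0],"fingers": -1},
  ],
)

```text
time: 9.4
position: [536.9, -185.3, 168.0]
tool_rot: [3.14, -0.004, 0.15]
wrist_force: [2.2, -1.8, 9.6]
finger_gap: 12.6
grip_force: 80.2
```

```bash
python3 -c "
from h import *
s=observe();print(s['position'],np.degrees(s['tool_rot']),s['wrist_force'],s['wrist_torque'])"
```

```text
[ 536.9057535  -185.28535139  167.98242396] [179.88234599  -0.20594299   8.57164911] [ 2.21891364 -1.76229628  9.58529219] [-0.29160884 -0.4996738  -0.08793504]
```

Request:
apply_moves(
  plan=[
    {"turn": [0,0,0],"slide": [0,0,-0.004],"fingers": -1},
    {"turn": [0,0,0],"slide": [0,0,-0.008],"fingers": -1},
    {"turn": [0,0,0],"slide": [0,0,-0.012],"fingers": -1},
    {"turn": [0,0,0],"slide": [0,0,-0.016],"fingers": -1},
    {"turn": [0,0,0],"slide": [0,0,-0.016],"fingers": -1},
  ],
)

```text
time: 9.9
position: [536.8, -185.3, 172.5]
tool_rot: [3.14, -0.003, 0.151]
wrist_force: [2.9, -1.8, 5.3]
finger_gap: 12.5
grip_force: 79.7
```

```bash
python3 -c "
from h import *
s=observe();print(s['position'],np.degrees(s['tool_rot']),s['wrist_force'],s['wrist_torque'])"
```

```text
[ 536.79164948 -185.30337999  172.52382468] [179.88894447  -0.18980386   8.63174881] [ 2.93545259 -1.75778783  5.26309354] [-0.38922268 -0.73974849 -0.01876722]
```

It has risen 4.5 mm freely, so the lugs are in the notches. Releasing.

Request:
apply_moves(
  plan=[
    {"turn": [0,0,0],"slide": [0,0,-0.001],"fingers": -1},
    {"turn": [0,0,0],"slide": [0,0,-0.001],"fingers": -1},
  ],
  force=25,
)

```text
time: 10.1
position: [536.8, -185.3, 172.7]
tool_rot: [3.14, -0.003, 0.151]
wrist_force: [1.7, -1.6, 6.1]
finger_gap: 12.5
grip_force: 79.7
```

Request:
apply_moves(
  plan=[
    {"turn": [0,0,0],"slide": [0,0,0],"fingers": -0.3},
    {"turn": [0,0,0],"slide": [0,0,0],"fingers": 0},
    {"turn": [0,0,0],"slide": [0,0,0],"fingers": 0.1},
    {"turn": [0,0,0],"slide": [0,0,-0.01],"fingers": 0.1},
    {"turn": [0,0,0],"slide": [0,0,-0.04],"fingers": 0.1},
  ],
)

```text
time: 10.6
position: [534.7, -184.3, 183.3]
tool_rot: [-3.141, 0.002, 0.151]
wrist_force: [-0.7, -0.8, 0.4]
finger_gap: 46.9
grip_force: 0.0
```

Request:
apply_moves(
  plan=[
    {"turn": [0,0,0],"slide": [0,0,-0.1],"fingers": 0.1},
    {"turn": [0,0,0],"slide": [0,0,-0.2],"fingers": 0.1},
    {"turn": [0,0,0],"slide": [-0.1,0,-0.3],"fingers": 0.1},
    {"turn": [0,0,0],"slide": [-0.2,0,-0.35],"fingers": 0.1},
    {"turn": [0,0,0],"slide": [-0.25,0,-0.35],"fingers": 0.1},
  ],
)

```text
time: 11.1
position: [460.0, -197.2, 291.7]
tool_rot: [3.139, -0.004, 0.149]
wrist_force: [0.1, -1.0, -0.2]
finger_gap: 47.0
grip_force: 0.0
```

```bash
python3 - <<'E'
from h import *
s=observe();T=pose(s);print(s['position'],s['wrist_force'],s['finger_gap'])
w=capture('wrist')[:,:,::-1];cv2.imwrite('pics/w5.png',w)
b=capture('side')[:,:,::-1][150:270,300:430]
m=capture('scene')[:,:,::-1][140:240,240:340]
cv2.imwrite('pics/v5.png',np.vstack([np.hstack([cv2.resize(w,(400,300)),cv2.resize(b,(400,300),interpolation=2)]),np.hstack([cv2.resize(m,(400,300),interpolation=2)]*2)]))
E
```

```text
[ 459.96483109 -197.16749597  291.71682551] [ 0.14245773 -1.02366568 -0.2095331 ] 46.951062954106156
```

View pics/v5.png

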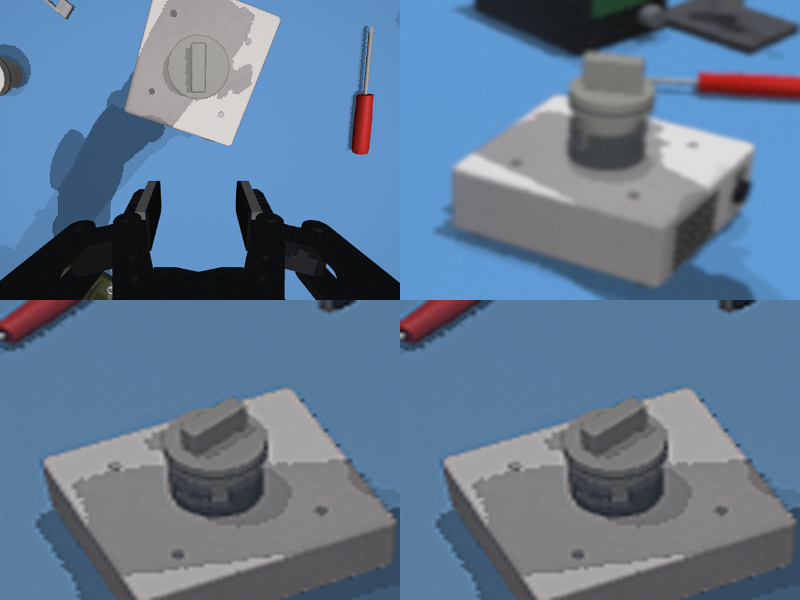

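The cartridge stands upright in the socket with its bar in line with the tool at about 8.5° world. That is about 71° from the extractor's y axis, and it has not sprung back up. Handing in.

```bash
python3 -c "
from cell import r
print(r.finish_job())"
```

```text
the job is handed in; nothing more can be done
None
```

The fresh cartridge is in the bayonet socket: pushed in against the spring, twisted about 55° clockwise and risen into its notches. It stayed put after release, and I handed the job in at about 11 s; no verdict came back.

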